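# Pressure-hold check of a rebuilt brake master cylinder

### The arm

A 7-joint arm with a two-finger parallel gripper is mounted at the origin on a cart in front of the work surface, level with it; the furniture and walls round the work are solid. World frame = base frame: x ahead of the robot, y to its left, z up, the work surface at z = 0. Lengths are in m, angles in rad, forces in N, time in s.
With the tool pointing down it reaches from about 0.4 to 0.85 m from the base axis. Payload 4.5 kg.
Tool frame: the origin (TCP) lies between the finger pads; the fingertips stand 25 mm ahead of it and the grasp point (between the pads) lies 6 mm ahead of it (r.tips_ahead is the distance from the TCP to the fingertips, in m); z points along the fingers, y is the direction in which the jaws open and shut (so a half turn about z gives the same grasp; the last joint's range is limited). The gripper opens to 88 mm and grips with 3 to 60 N. Pads are 18 mm wide; open, the fingers measure 123 mm over their backs; the gripper's body (75 mm by 187 mm) begins 45 mm behind the grasp point.
Start: joints at [-1.144, 0.689, -0.195, 1.565, 0.157, 0.902, -0.215], TCP at [0.239, 0.577, 0.264] pointing down, gripper open.
Joint ranges: [-3.01, 3.01], [-0.46, 2.08], [-1.47, 1.51], [0.13, 2.56], [-1, 4.14], [0.04, 2.09], [-2.66, 2.66]. Speed limits (rad/s): [2.57, 2.57, 3.14, 3.14, 3.14, 3.14, 3.14].

### API

Orientations are given as a unit quaternion [x, y, z, w].
In Python, from plant import r, imaging gives the robot as it stands.
- The arm moves only by the tool send_rows, never from a script. Its argument "moves" is one flat list of numbers, 6 for each row, row after row: the shift along the tool's x, y, z in m, then the turn, a rotation vector about the tool's x, y, z in degrees. A call has exactly 5 rows; each row is the pose to reach, as a shift and turn from the pose measured when the call began, along the tool's axes at that moment; what a row does not reach only later rows make up. A row lasts 1/12 s, in which the tool goes at most 41.7 mm and 7.16 degrees, less where a joint would pass 70% of its speed; a pose out of reach is approached as far as the arm can. A call with a gripper value outside its range is refused whole. "claw" is the closure, from -1 (fully open) to 1 (shut), so that 0 is half open, set as the call begins (left out, the last holds). The fingers move at their own pace and stop on an object; "grip_force" is the grip in N (left out, the last holds). Time passes only in rows, so rows that repeat a pose let the fingers close, or fill a call up. It gives the time, the measured TCP pose, the force and the opening at its end, in the units of the state.
- r.get_state(): the state, without advancing time (a new reading comes with each control period).
- imaging.snapshot(name): name is "scene" or "top" or "wrist"; returns a dict with "image" (480x640x3 uint8, red, green, blue), "depth" (480x640 float32, m along the optical axis (not along the pixel's ray), 0 where there is no reading), "mtx" (3x3 intrinsics, pixels), "rvec" (rotation vector, rad) and "tvec" (3), from world to camera coordinates, as OpenCV has them. Camera axes: x right, y down, z forward; pixel columns grow to the right and rows downward; lengths in m; the calibration is good to about 2 mm. A picture is of the moment at which its call begins.
- r.finish_job(): hands the job in, once; it reports no verdict.
Trained networks look in a picture, given as the dict that the camera call returned (one of the last four; its "shot" number tells which), for a name from the list of things; names that differ only in an ending like _2 or _b are one class to them, and where a whole thing is asked for, a point or a joint stands for the part that bears it (a point fixed in the world has none). Each returns a list of dicts, best first, with "score" (0 to 1); they miss things now and then, are a little off and sometimes report something else, mostly with a low value. They report only what shows in the picture. A call takes as long as a camera call.
- imaging.look_for(query, picture): "box" ([centre column, centre row, width, height] as shares, 0 to 1, of the picture: columns of its width, rows of its height, round what is visible of it).
- imaging.silhouettes(query, picture): "pixels" (480x640 bool, what is visible of it) and "box" ([centre column, centre row, width, height] as shares, 0 to 1, of the picture: columns of its width, rows of its height, round what is visible of it).
- imaging.pinpoint(query, picture): "point" ([column, row] as shares, 0 to 1, of the picture: columns of its width, rows of its height: a listed point, or the origin of a listed thing).
The state is a dict: "clock": time; "q": joint angles; "qd": joint speeds; "joint_torque": joint torques, N m; "tool_pos": TCP position; "eef_rot": TCP orientation; "contact_force": force on the tool from outside, world axes, zero at the start; "moment": the same for the moment, N m; "opening": opening from 0.0 (shut) to 1.0 (fully open).
Only numpy, scipy, OpenCV 4.12 (cv2) and the standard library are available. Lean on these libraries where they do the work, as an engineer would, in place of code of your own. Each camera call takes 0.05 s, during which the arm holds its last target.

### The job

Check the rebuilt brake master cylinder on the bench stand: with the outside of the fingers, press the brake lever towards the grip until the gauge needle stands in the green band for a moment, let it all the way out so the needle drops to zero, then press it into the green again and finish while still holding it there, so that one sees the lever stay firm short of the bar. Never push the needle into the red. Only press the lever, do not grip it, and do not touch the handlebar or disturb the things lying around.

Things in the scene. Friction and masses are not known exactly. Their poses are not given: they have to be found in the camera images.
- test_stand: Fixed bench stand: dark steel base 120 x 88 x 14 mm, grey pillar, aluminium clamp holding a handlebar stub. Origin: centre of the base's underside, on the bench. z up; y runs along the bar from the clamp out to the grip; +x is the direction in which the lever is pressed, from the lever's side to the bar. Bar, lever and cylinder are level, their centre lines 115 mm above the bench.
- handlebar: Fixed steel bar 22 mm across with a black rubber grip 31 to 33 mm across (flange 40 mm) from y 97 to 218 mm and an aluminium end to y 230 mm. Origin: on the bar's axis at the clamp, 115 mm above the stand's origin; axes as the stand's, y along the bar to the grip. Not to be touched.
- master_cylinder: Fixed black brake master cylinder with reservoir, clamped on the bar. Origin and axes as the handlebar's; it fills x -65 to +17 mm, y -17 to +95 mm, its top 43 mm above the bar's axis (158 mm above the bench).
- gauge: Round pressure gauge, black rim 56 mm across, white face tilted up to the lever's side, on the brass outlet of the cylinder. Origin: centre of its face (stand frame x -44, y -4, z 175 mm), z square out of the face, x to the dial's top. Its highest point is 200 mm above the bench.
- lever_pivot (a point): Centre of the lever's upright pivot bolt, at lever height (stand frame x -54, y 80, z 115 mm).
- lever_blade: Straight outer part of the bare aluminium brake lever, 9 mm thick (x), 14 mm high (z), straight from 53 mm inboard to 20 mm outboard of the origin; ball end 16 mm across, 26 mm outboard. Origin: blade centre, the place to press, 117 mm from the pivot. x square to the blade towards the grip (press this way), y outward along it, z up. Released: 44 to 54 mm of air to the grip (reach setting differs). Open below.
- brake_lever (a joint): Turn of the lever in its free play, rad: 0 = fully out, grows as it is pressed to the grip, about 0.10 = firm point, where it stays on further pressing. A return spring gives 1 to 2 N at the blade's origin here. Past the firm point the whole lever turns on by 1 rad per 20 rad of the needle and is firm: starts at about 2 N, then 1.2 N per mm at the blade's origin.
- gauge_needle (a joint): Red needle of the gauge, rad clockwise from zero at the dial's left: 0 through the free play, then growing with the push. Green band 0.9 to 1.9 (5 to 11 mm of blade travel past the firm point, a push of about 9 to 16 N at the blade's origin); red from 2.5 (about 20 N, 14 mm past the firm point). The needle follows the lever at once and does not stick.
- brake_pad_a: Loose brake pad 50 x 104 x 16 mm lying on the bench, origin under its centre, long side along its y. Leave it alone.
- brake_pad_b: A second loose brake pad 50 x 101 x 16 mm lying on the bench, origin under its centre. Leave it alone.
- small_spanner: Loose rusty combination spanner 23 x 150 x 10 mm lying on the bench in front of the stand, origin under its centre, along its y. Leave it alone.
- tape_roll: Loose roll of black tape 53 mm across, 19 mm high, lying behind the stand, origin under its centre. Leave it alone.

How it is judged:
On the way, in this order (a step that is already met when the one before it is completed fails the run):
1. the lever is pressed with the fingers until the needle stands in the green band, for half a second (value of joint gauge_needle between 0.9 and 1.9 rad and contact force between the fingers and lever_blade above 4 N), for 0.5 s.
2. the lever is let all the way out and the needle is back at zero (value of joint brake_lever below 0.02 rad and value of joint gauge_needle below 0.1 rad), for 0.2 s.
At the end, for the whole second after the job is handed in: The lever is held pressed by the fingers (more than 4 N on the blade), at rest, with the needle in the green band (0.9 to 1.9 rad) and the lever short of the bar (the blade's centre at least 34 mm from the bar's axis) (all of step 1 and velocity of joint gauge_needle between -0.5 and 0.5 rad/s and x of lever_blade in the frame of handlebar below -0.034 m); the arm keeps its last pose, push and grip.
It fails at once if the needle is pushed into the red (value of joint gauge_needle above 2.5 rad).
It fails at once if the lever is gripped or hooked between the fingers instead of pressed from outside (contact force between the fingers and lever_blade above 2 N and x of the grasp point in the frame of lever_blade above -0.004 m).
It fails at once if the robot touches the handlebar or its grip (contact force between any of the fingers, the arm and handlebar above 2 N).
It fails at once if a brake pad, the spanner or the tape roll is moved or lifted (distance of any of brake_pad_a, brake_pad_b, small_spanner, tape_roll from where it was at the start of the episode above 0.015 m).
It also fails if it takes over 48 s, if anything falls off the work surface, if the arm or the gripper's body presses on something with over 40 N, if the wrist force passes 120 N, or if a joint passes its speed limit or range.

## Working session

There is one attempt and no reset: what is moved stays moved. The work goes in short steps, Python scripts to look and compute and a tool call to move; the robot and the scene stay as the last step left them, time stands still between calls to the robot, and variables do not carry over. Pictures are saved under pics/ and viewed, and the job is handed in when it is done.

Besides the shell and the picture viewer there is one more tool, called after "Request:" as name(argument=value, ...) on one line, values as JSON. send_rows: Moves the arm, as the interface text tells. Its arguments: {"type":"object","properties":{"moves":{"type":"array"},"claw":{"type":"number"},"grip_force":{"type":"number"}},"required":["moves"]}

```bash
mkdir -p pics; ls
cat > h.py <<'E'
import numpy as np, cv2
from plant import r, imaging
def snap(name,fn):
    p=imaging.snapshot(name); cv2.imwrite('pics/'+fn,p['image'][:,:,::-1]); return p
def cam(p):
    R=cv2.Rodrigues(np.array(p['rvec'],float))[0]; t=np.array(p['tvec'],float).ravel(); return R,t
def unproj(p,u,v,d=None):
    R,t=cam(p)
    if d is None: d=p['depth'][int(round(v)),int(round(u))]
    c=np.linalg.inv(p['mtx'])@np.array([u,v,1.])*d
    return R.T@(c-t)
def onz(p,u,v,z):
    R,t=cam(p); ray=R.T@np.linalg.inv(p['mtx'])@np.array([u,v,1.]); o=-R.T@t
    return o+ray*(z-o[2])/ray[2]
def proj(p,X):
    return cv2.projectPoints(np.array(X,float).reshape(-1,1,3),np.array(p['rvec'],float),np.array(p['tvec'],float),p['mtx'],None)[0].reshape(-1,2)
E
python3 - <<'E'
from h import *
print(r.get_state())
for n in ['scene','top','wrist']:
    p=snap(n,n+'1.png')
    for q in ['lever_blade','lever_pivot','handlebar','gauge','test_stand','master_cylinder']:
        o=imaging.pinpoint(q,p)
        for a in o[:1]:
            u,v=a['point'][0]*640,a['point'][1]*480
            print(n,q,round(a['score'],2),round(u),round(v),unproj(p,min(u,639),min(v,479)).round(3), onz(p,u,v,.115).round(3))
E
```

```text
pics
{'clock': 0.0, 'q': array([-1.14420776,  0.68996037, -0.19450992,  1.56630945,  0.15732165,
        0.90248397, -0.21511559]), 'qd': array([-0.00088122,  0.00010715, -0.00136303, -0.00036107, -0.00219196,
        0.00010002,  0.00067772]), 'joint_torque': array([-8.06214052e-05, -5.27564549e+01, -1.26708113e+00, -1.53428364e+01,
       -5.26760670e-02,  6.55277327e-03,  1.63399814e-04]), 'tool_pos': array([0.23906119, 0.57686285, 0.26293384]), 'eef_rot': array([ 1.95097422e-01,  9.80783470e-01, -8.78291024e-04, -9.99144106e-05]), 'contact_force': array([-0.45211602,  1.04829723,  0.12823921]), 'moment': array([-0.00803197,  0.03936131,  0.07950342]), 'opening': 1.0025398173025784}
scene lever_blade 0.91 252 242 [0.472 0.316 0.12 ] [0.474 0.32  0.115]
scene lever_pivot 0.69 304 266 [0.511 0.207 0.133] [0.52  0.22  0.115]
scene handlebar 0.82 360 280 [0.548 0.105 0.175] [0.581 0.142 0.115]
scene gauge 0.57 347 272 [0.539 0.126 0.178] [0.572 0.167 0.115]
top lever_blade 0.75 270 293 [0.473 0.321 0.125] [0.473 0.322 0.115]
top lever_pivot 0.56 329 270 [0.515 0.217 0.129] [0.516 0.217 0.115]
top handlebar 0.75 369 234 [0.578 0.149 0.139] [0.581 0.147 0.115]
top gauge 0.56 386 255 [0.539 0.125 0.179] [0.543 0.117 0.115]
top test_stand 0.81 366 240 [0.567 0.155 0.138] [0.569 0.153 0.115]
```

View pics/scene1.png

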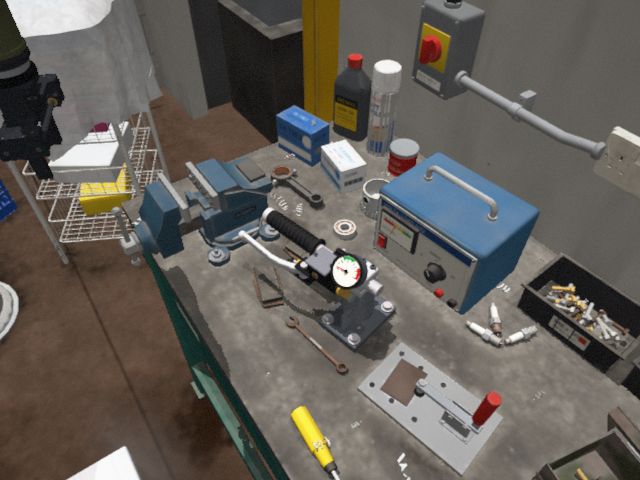

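View pics/top1.png

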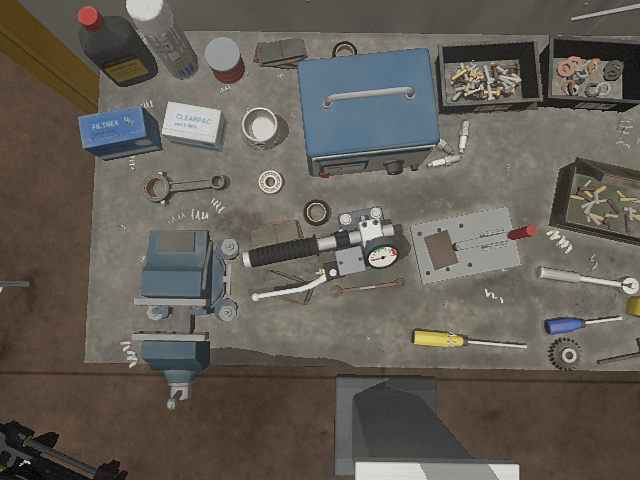

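View pics/wrist1.png

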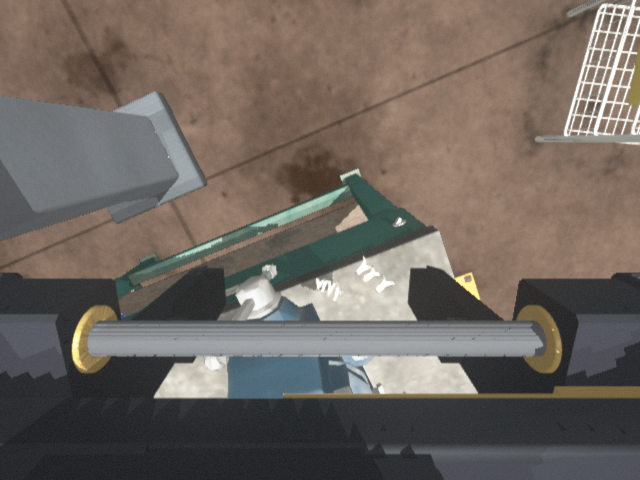

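Run:
```python
from h import *
p=snap('top','top2.png')
print(p['mtx'][0,0], unproj(p,300,250))
m=imaging.silhouettes('lever_blade',p)
px=m[0]['pixels']; print(m[0]['score'],px.sum(),m[0]['box'])
v,u=np.nonzero(px)
P=np.array([unproj(p,a,b) for a,b in zip(u,v)])
k=(P[:,2]>.11)&(P[:,2]<.135); P=P[k]
print(len(P),P.min(0),P.max(0))
# front/back edges in y bins
for y in np.arange(.25,.36,.008):
    s=P[(P[:,1]>=y)&(P[:,1]<y+.008)]
    if len(s): print(round(y+.004,3),s[:,0].min().round(4),s[:,0].max().round(4),np.median(s,0).round(4),len(s))
# height map of vise region / others
for q in range(100,300,20):
    print(q,[round(unproj(p,q,w)[2],3) for w in range(220,340,15)])
g=imaging.silhouettes('handlebar',p)
v,u=np.nonzero(g[0]['pixels']);Q=np.array([unproj(p,a,b) for a,b in zip(u,v)]);Q=Q[Q[:,2]>.12]
print(g[0]['score'],Q.min(0),Q.max(0)); 
s=Q[Q[:,1]>.24]; f=np.polyfit(s[:,1],s[:,0],1);print('bar x=',f, np.degrees(np.arctan(-f[0])))
cv2.imwrite('pics/c.png',cv2.resize(p['image'][210:330,220:420,::-1],(800,480),interpolation=2))
```

```text
487.6081686645853 [0.54915664 0.26879587 0.12880263]
0.68 434 [0.4499, 0.5958, 0.1136, 0.0617]
428 [0.4605956  0.22427523 0.1158614 ] [0.51669168 0.35022659 0.12689527]
0.254 0.4812 0.4918 [0.4865 0.2539 0.1226] 30
0.262 0.4776 0.4882 [0.4829 0.2625 0.1224] 25
0.27 0.4775 0.4863 [0.4811 0.2695 0.122 ] 26
0.278 0.4756 0.4827 [0.4792 0.2784 0.1225] 21
0.286 0.4755 0.4825 [0.479  0.2855 0.1227] 17
0.294 0.4718 0.4807 [0.4771 0.294  0.1224] 22
0.302 0.4718 0.4788 [0.4753 0.3019 0.1226] 20
0.31 0.4699 0.4787 [0.4734 0.3099 0.1219] 26
0.318 0.468 0.4768 [0.4716 0.3186 0.1223] 25
0.326 0.4661 0.475 [0.4715 0.3262 0.1227] 22
0.334 0.466 0.4731 [0.4696 0.3342 0.1222] 23
0.342 0.4606 0.4713 [0.466  0.3427 0.1223] 25
0.35 0.4607 0.4711 [0.4659 0.3482 0.1225] 17
100 [np.float64(0.003), np.float64(0.001), np.float64(-0.001), np.float64(-0.0), np.float64(-0.0), np.float64(0.003), np.float64(0.0), np.float64(0.002)]
120 [np.float64(0.0), np.float64(0.001), np.float64(0.002), np.float64(0.001), np.float64(0.002), np.float64(-0.002), np.float64(0.002), np.float64(0.001)]
140 [np.float64(-0.001), np.f
[... 649 characters left out ...]
loat64(0.016), np.float64(0.024), np.float64(0.032), np.float64(0.021), np.float64(0.019), np.float64(0.004)]
240 [np.float64(0.001), np.float64(0.001), np.float64(0.0), np.float64(0.002), np.float64(-0.001), np.float64(0.002), np.float64(0.001), np.float64(0.002)]
260 [np.float64(-0.002), np.float64(0.016), np.float64(0.126), np.float64(0.12), np.float64(-0.001), np.float64(0.125), np.float64(-0.003), np.float64(0.0)]
280 [np.float64(-0.0), np.float64(0.017), np.float64(0.13), np.float64(0.005), np.float64(0.015), np.float64(0.016), np.float64(0.001), np.float64(-0.0)]
0.56 [0.48991991 0.1069826  0.12001957] [0.59819048 0.36902243 0.98093752]
bar x= [-0.21651323  0.61084821] 12.216725184352
```

View pics/c.png

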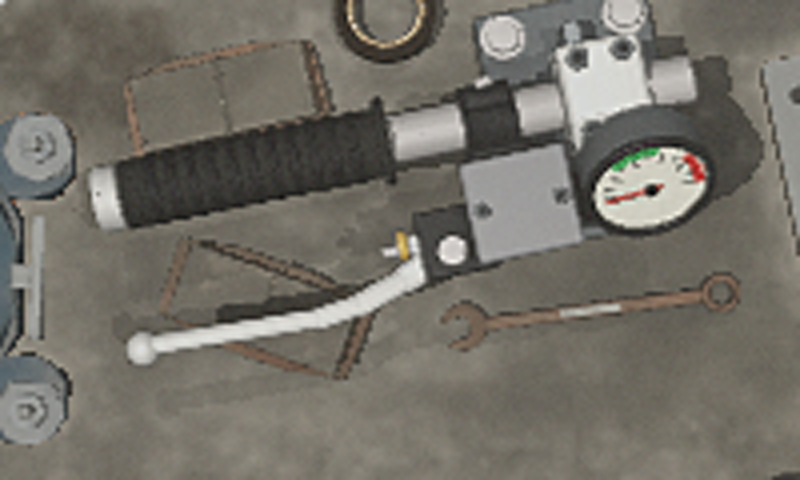

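```bash
cat >> h.py <<'E'
from scipy.spatial.transform import Rotation as Ro
def plan(target,yaw):  # yaw: angle deg of tool y in world, tool down
    s=r.get_state(); R=Ro.from_quat(s['eef_rot'])
    a=np.radians(yaw); y=np.array([np.cos(a),np.sin(a),0]); z=np.array([0,0,-1.]); x=np.cross(y,z)
    T=Ro.from_matrix(np.c_[x,y,z])
    d=R.inv().apply(np.array(target)-s['tool_pos']); w=np.degrees((R.inv()*T).as_rotvec())
    print('t',s['clock'],'pos',s['tool_pos'].round(4),'F',s['contact_force'].round(2),'op',round(s['opening'],2),'q',s['q'].round(2))
    print('shift',d.round(4),'turn',w.round(2))
E
python3 -c "
from h import *
plan([.422,.316,.263],3)"
```

```text
t 1.2 pos [0.2392 0.5774 0.2637] F [ 0.23 -0.18 -0.25] op 1.0 q [-1.14  0.69 -0.19  1.57  0.16  0.9  -0.22]
shift [-0.2689 -0.1716  0.0007] turn [ 0.   -0.   64.49]
```

Request:
send_rows(moves=[-0.027, -0.017, 0, 0, 0, 6.5, -0.054, -0.034, 0, 0, 0, 13, -0.081, -0.051, 0, 0, 0, 19.5, -0.108, -0.068, 0, 0, 0, 26, -0.135, -0.085, 0, 0, 0, 32.5], claw=1, grip_force=20)

```text
clock: 1.62
tool_pos: [0.3321, 0.446, 0.2639]
eef_rot: [0.464, 0.886, 0.0, 0.0]
contact_force: [0.3, 0.4, -0.0]
opening: 0.642
```

```bash
python3 -c "
from h import *
plan([.422,.316,.263],3)"
```

```text
t 1.6167 pos [0.3321 0.446  0.2639] F [ 0.26  0.45 -0.01] op 0.64 q [-0.98  0.59 -0.05  1.78  0.04  0.77 -0.45]
shift [-1.581e-01 -1.000e-04  8.000e-04] turn [ 2.000e-02 -2.000e-02  3.169e+01]
```

Request:
send_rows(moves=[-0.032, 0, 0, 0, 0, 6.5, -0.064, 0, 0, 0, 0, 13, -0.096, 0, 0, 0, 0, 19.5, -0.128, 0, 0, 0, 0, 26, -0.158, 0, 0, 0, 0, 31.7])

```text
clock: 2.03
tool_pos: [0.4229, 0.3146, 0.2641]
eef_rot: [0.691, 0.723, 0.0, 0.0]
contact_force: [0.4, 0.6, -0.9]
opening: 0.271
```

Run:
```python
from h import *
plan([.422,.316,.124],3)
p=snap('top','top3.png')
cv2.imwrite('pics/c3.png',cv2.resize(p['image'][210:390,200:420,::-1],(733,600),interpolation=2))
p=snap('wrist','w3.png')
for a in imaging.pinpoint('lever_blade',p)[:1]: 
    u,v=a['point'][0]*640,a['point'][1]*480; print(a['score'],u,v,onz(p,u,v,.115))
```

```text
t 2.0333 pos [0.4229 0.3146 0.2641] F [ 0.35  0.61 -0.87] op 0.27 q [-0.79  0.56  0.1   1.87 -0.08  0.71 -0.6 ]
shift [ 0.0014 -0.001   0.1401] turn [ 0.04 -0.03 -0.35]
0.64 371.2 211.488 [0.47370565 0.31926343 0.115     ]
```

View pics/c3.png

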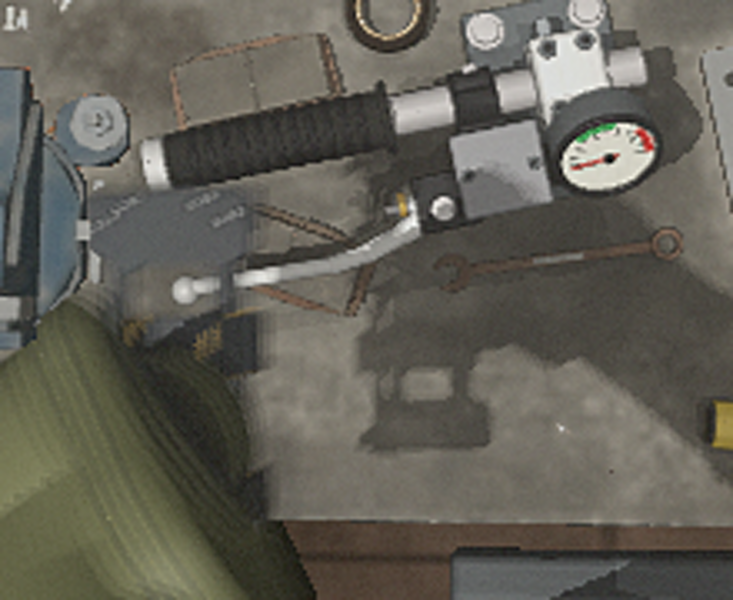

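View pics/w3.png

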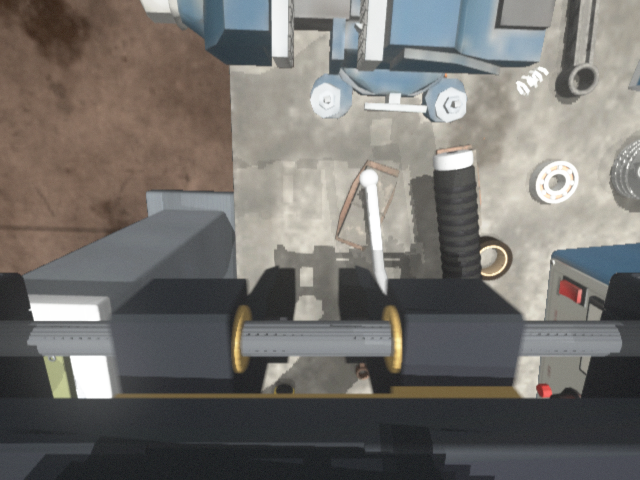

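Request:
send_rows(moves=[0.001, -0.001, 0.02, 0, 0, 0, 0.001, -0.001, 0.05, 0, 0, 0, 0.001, -0.001, 0.08, 0, 0, 0, 0.001, -0.001, 0.11, 0, 0, 0, 0.001, -0.001, 0.14, 0, 0, 0])

```text
clock: 2.6
tool_pos: [0.4219, 0.3166, 0.123]
eef_rot: [0.689, 0.725, 0.001, -0.0]
contact_force: [0.3, 0.3, -0.5]
opening: 0.001
```

Run:
```python
from h import *
plan([.446,.318,.124],3)
p=snap('scene','s4.png')
cv2.imwrite('pics/c4.png',cv2.resize(p['image'][170:320,180:400,::-1],(800,545),interpolation=2))
```

```text
t 2.6 pos [0.4219 0.3166 0.123 ] F [ 0.34  0.3  -0.46] op 0.0 q [-0.76  0.79  0.05  1.98 -0.1   0.37 -0.58]
shift [ 0.0001  0.0241 -0.001 ] turn [ 0.08 -0.09 -0.1 ]
```

View pics/c4.png

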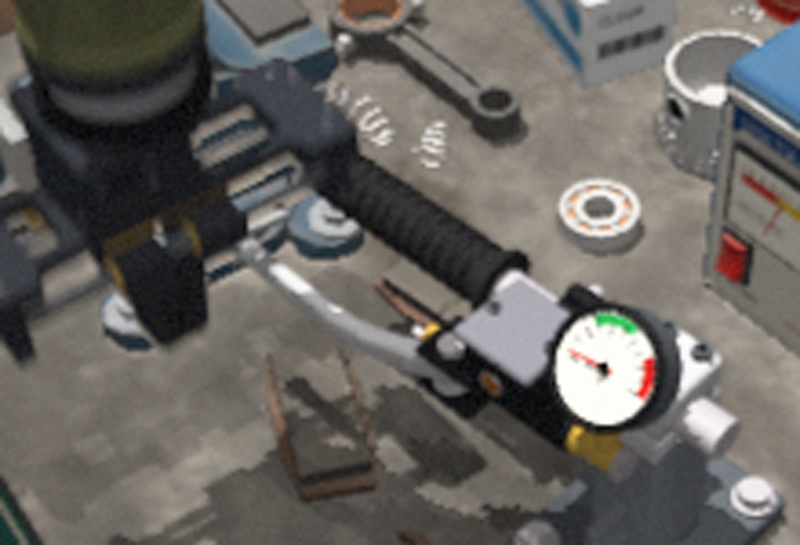

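Request:
send_rows(moves=[0, 0.01, 0, 0, 0, 0, 0.001, 0.018, 0, 0, 0, 0, 0.002, 0.026, 0, 0, 0, 0, 0.002, 0.032, 0, 0, 0, 0, 0.003, 0.036, 0, 0, 0, 0])

```text
clock: 3.07
tool_pos: [0.457, 0.3204, 0.1194]
eef_rot: [0.689, 0.725, -0.002, -0.0]
contact_force: [-0.3, 0.4, -0.6]
opening: 0.002
```

```bash
cat >> h.py <<'E'
def gauge(tag):
    p=snap('top',tag+'t.png'); q=snap('scene',tag+'s.png')
    A=cv2.resize(p['image'][225:315,230:420,::-1],(798,378),interpolation=2)
    B=cv2.resize(q['image'][240:300,310:390,::-1],(400,300),interpolation=2)[:222]
    C=cv2.resize(q['image'][190:300,190:390,::-1],(398,219),interpolation=2)
    A=A; o=np.zeros((600,800,3),np.uint8); o[:378,:798]=A; o[378:600,:400]=B; o[378:597,400:798]=C
    cv2.imwrite('pics/'+tag+'.png',o)
E
python3 - <<'E'
from h import *
plan([.446,.318,.124],3)
gauge('g5')
E
```

```text
t 3.0667 pos [0.457  0.3204 0.1194] F [-0.31  0.42 -0.62] op 0.0 q [-0.72  0.82  0.05  1.89 -0.09  0.44 -0.56]
shift [-0.0018 -0.0112 -0.0046] turn [-0.19  0.11 -0.11]
```

View pics/g5.png

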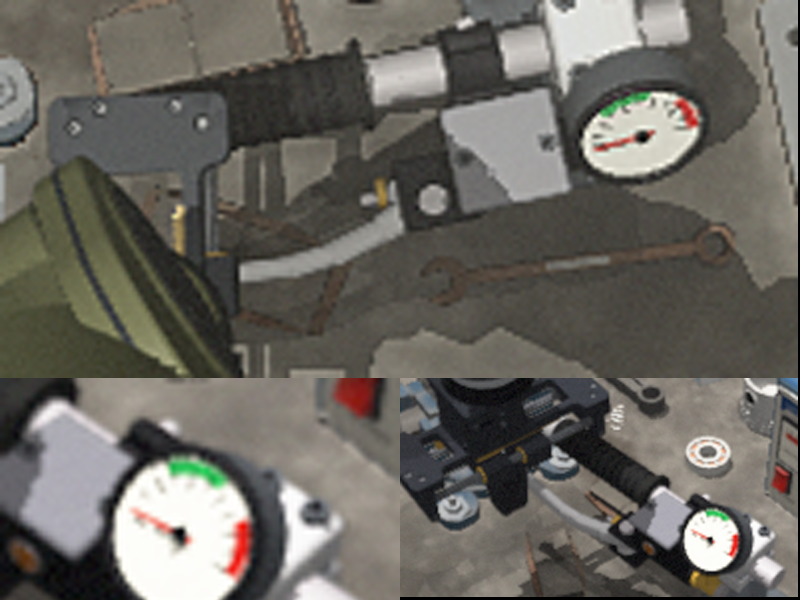

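Request:
send_rows(moves=[0.0, 0.002, -0.002, 0, 0, 0, 0.001, 0.004, -0.004, 0, 0, 0, 0.001, 0.005, -0.005, 0, 0, 0, 0.001, 0.006, -0.005, 0, 0, 0, 0.001, 0.006, -0.005, 0, 0, 0])

```text
clock: 3.58
tool_pos: [0.4624, 0.3218, 0.124]
eef_rot: [0.689, 0.725, -0.002, -0.001]
contact_force: [-1.9, 0.4, -0.3]
opening: 0.006
```

Run:
```python
from h import *
plan([.47,.322,.124],3)
gauge('g6')
plan([.47,.322,.124],3)
```

```text
t 3.5833 pos [0.4624 0.3218 0.124 ] F [-1.89  0.44 -0.35] op 0.01 q [-0.72  0.82  0.05  1.87 -0.09  0.46 -0.55]
shift [-0.0002  0.0076 -0.0001] turn [-0.22  0.11 -0.09]
t 3.6833 pos [0.4622 0.3217 0.1238] F [-1.27  0.64  0.49] op 0.01 q [-0.72  0.82  0.05  1.87 -0.09  0.46 -0.55]
shift [-0.0001  0.0078 -0.0002] turn [-0.24  0.12 -0.09]
```

View pics/g6.png

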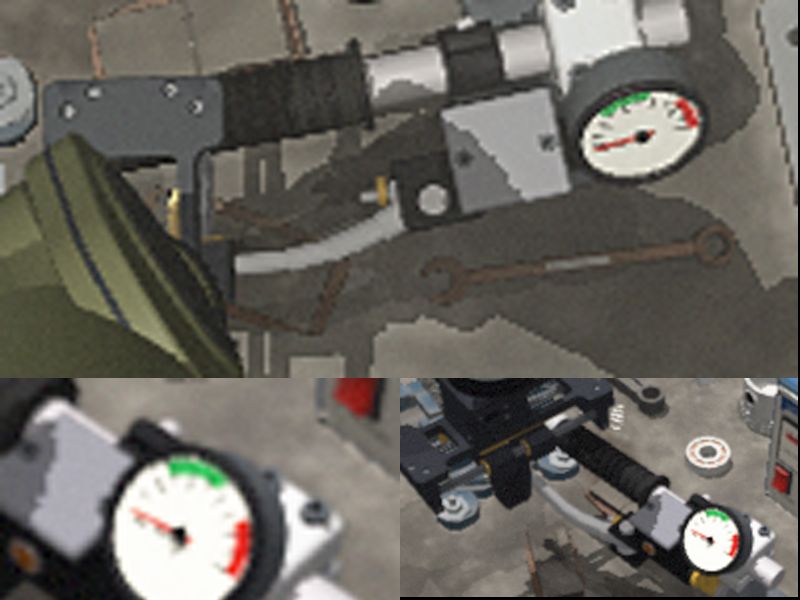

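Request:
send_rows(moves=[0.0, 0.001, 0, 0, 0, 0, 0.001, 0.002, 0, 0, 0, 0, 0.001, 0.004, 0, 0, 0, 0, 0.001, 0.005, 0, 0, 0, 0, 0.001, 0.005, 0, 0, 0, 0])

```text
clock: 4.1
tool_pos: [0.4666, 0.3232, 0.1236]
eef_rot: [0.689, 0.725, -0.003, -0.001]
contact_force: [-2.9, 0.2, 0.6]
opening: 0.005
```

Run:
```python
from h import *
gauge('g7')
plan([.47,.322,.124],3)
```

```text
t 4.2 pos [0.4666 0.3232 0.1237] F [-3.57  0.92  1.08] op 0.01 q [-0.72  0.82  0.05  1.86 -0.09  0.47 -0.55]
shift [-0.0013  0.0033 -0.0004] turn [-0.29  0.12 -0.06]
```

View pics/g7.png

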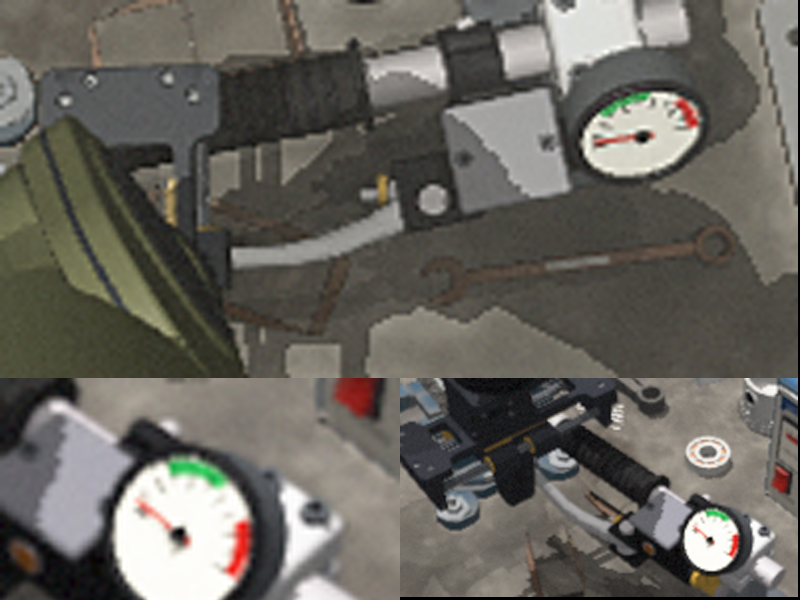

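Request:
send_rows(moves=[0.0, 0.001, 0, 0, 0, 0, 0.001, 0.002, 0, 0, 0, 0, 0.001, 0.003, 0, 0, 0, 0, 0.001, 0.004, 0, 0, 0, 0, 0.001, 0.005, 0, 0, 0, 0])

```text
clock: 4.62
tool_pos: [0.4699, 0.3241, 0.1233]
eef_rot: [0.689, 0.725, -0.004, -0.002]
contact_force: [-6.7, 0.9, 0.9]
opening: 0.001
```

Run:
```python
from h import *
gauge('g8')
plan([.47,.322,.124],3)
```

```text
t 4.7167 pos [0.4699 0.324  0.1232] F [-6.28 -0.21  1.16] op 0.01 q [-0.71  0.82  0.05  1.84 -0.09  0.49 -0.55]
shift [-0.0021 -0.     -0.0008] turn [-0.5   0.19 -0.05]
```

View pics/g8.png

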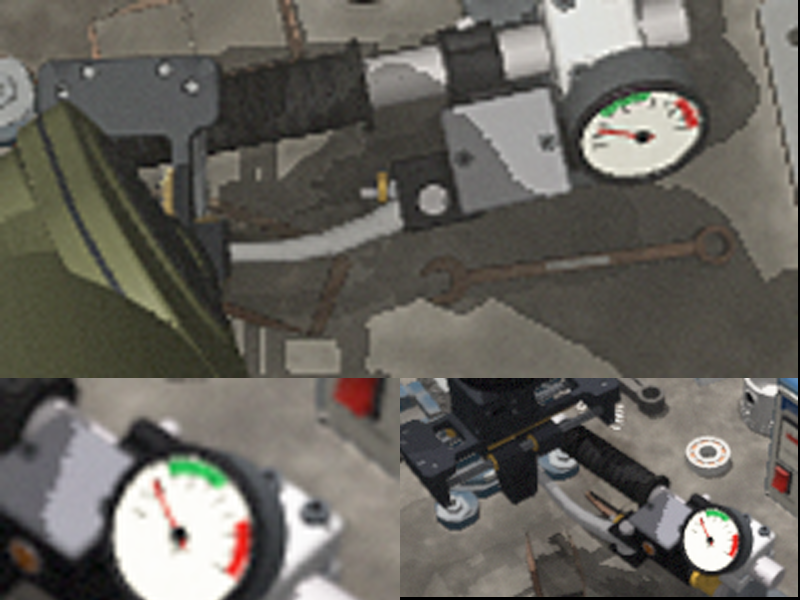

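Request:
send_rows(moves=[0.0, 0.002, 0, 0, 0, 0, 0.001, 0.003, -0.001, 0, 0, 0, 0.001, 0.004, -0.001, 0, 0, 0, 0.001, 0.0055, -0.001, 0, 0, 0, 0.001, 0.0065, -0.001, 0, 0, 0])

```text
clock: 5.13
tool_pos: [0.4728, 0.3247, 0.1233]
eef_rot: [0.688, 0.725, -0.008, -0.003]
contact_force: [-10.1, -0.8, 1.6]
opening: 0.004
```

Run:
```python
from h import *
gauge('g9')
plan([.47,.322,.124],3)
```

```text
t 5.2333 pos [0.4727 0.3247 0.1233] F [-9.95 -0.69  0.75] op 0.01 q [-0.71  0.83  0.05  1.83 -0.09  0.51 -0.55]
shift [-0.0026 -0.0029 -0.0007] turn [-0.94  0.33 -0.01]
```

View pics/g9.png

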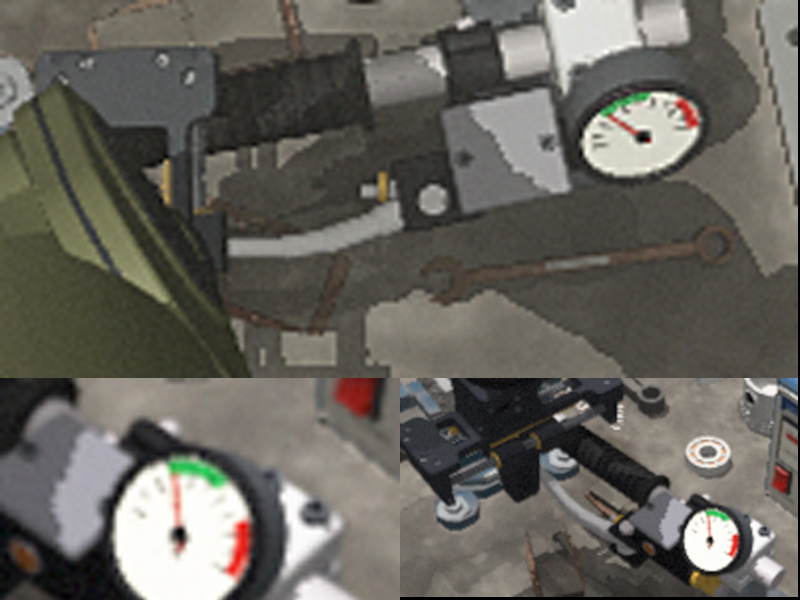

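Request:
send_rows(moves=[0.001, 0.004, -0.001, 0, 0, 0, 0.001, 0.005, -0.001, 0, 0, 0, 0.001, 0.006, -0.001, 0, 0, 0, 0.001, 0.0065, -0.001, 0, 0, 0, 0.001, 0.0065, -0.001, 0, 0, 0])

```text
clock: 5.65
tool_pos: [0.4744, 0.3251, 0.123]
eef_rot: [0.688, 0.726, -0.013, -0.006]
contact_force: [-11.4, -0.5, 0.9]
opening: 0.002
```

Run:
```python
from h import *
gauge('g10')
plan([.47,.322,.124],3)
```

```text
t 5.75 pos [0.4743 0.3251 0.123 ] F [-11.54  -1.14   2.14] op 0.0 q [-0.7   0.83  0.05  1.81 -0.09  0.53 -0.54]
shift [-0.0029 -0.0045 -0.0008] turn [-1.51  0.52  0.06]
```

View pics/g10.png

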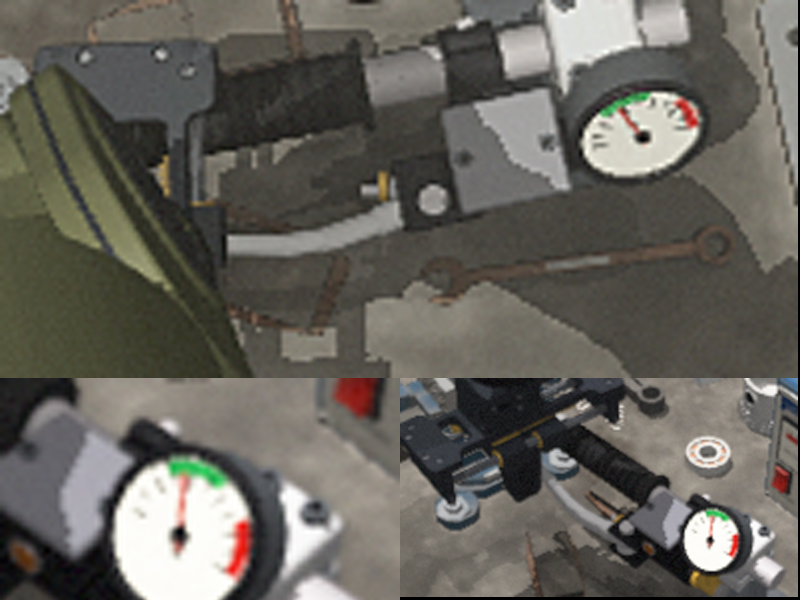

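Request:
send_rows(moves=[0, 0.005, 0, 0, 0, 0, 0, 0.005, 0, 0, 0, 0, 0, 0.005, 0, 0, 0, 0, 0, 0.005, 0, 0, 0, 0, 0, 0.005, 0, 0, 0, 0])

```text
clock: 6.17
tool_pos: [0.4745, 0.3251, 0.1221]
eef_rot: [0.687, 0.726, -0.017, -0.008]
contact_force: [-11.1, 0.4, 3.2]
opening: 0.004
```

Request:
send_rows(moves=[0, 0.005, 0, 0, 0, 0, 0, 0.005, 0, 0, 0, 0, 0, 0.005, 0, 0, 0, 0, 0, 0.005, 0, 0, 0, 0, 0, 0.005, 0, 0, 0, 0])

```text
clock: 6.58
tool_pos: [0.4747, 0.3251, 0.1213]
eef_rot: [0.687, 0.727, -0.021, -0.011]
contact_force: [-11.5, 0.8, 4.4]
opening: 0.007
```

Run:
```python
from h import *
gauge('g11')
plan([.435,.318,.124],3)
```

```text
t 6.6833 pos [0.4746 0.3251 0.1213] F [-12.29  -0.07   3.33] op 0.0 q [-0.7   0.84  0.04  1.79 -0.09  0.55 -0.54]
shift [-0.0049 -0.0401 -0.0009] turn [-2.59  0.77  0.23]
```

View pics/g11.png

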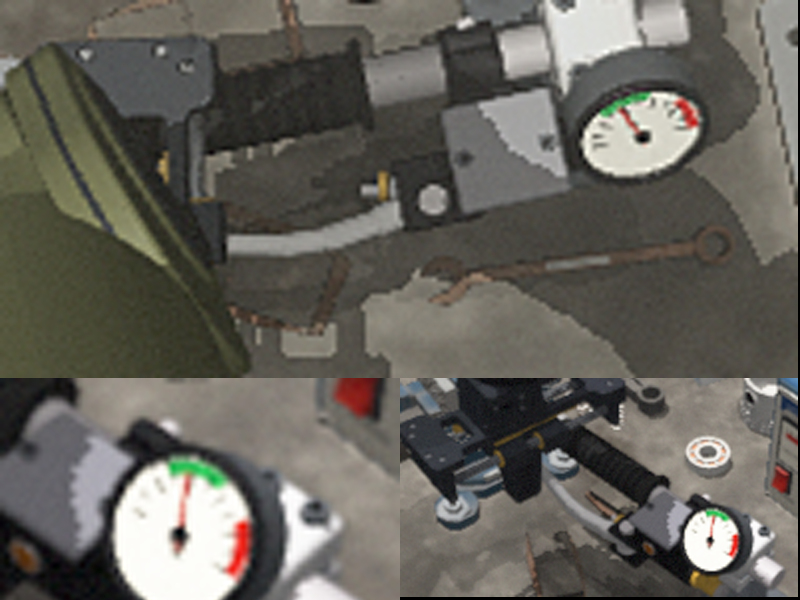

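Request:
send_rows(moves=[-0.001, -0.008, -0.001, -0.5, 0.2, 0, -0.002, -0.016, -0.001, -1, 0.4, 0, -0.003, -0.024, -0.001, -1.5, 0.6, 0.2, -0.004, -0.032, -0.001, -2, 0.8, 0.2, -0.005, -0.04, -0.001, -2.6, 0.8, 0.2])

```text
clock: 7.1
tool_pos: [0.4371, 0.3178, 0.1246]
eef_rot: [0.689, 0.725, 0.002, 0.001]
contact_force: [-1.0, 0.0, -0.2]
opening: 0.004
```

Request:
send_rows(moves=[0, 0, 0, 0, 0, 0, 0, 0, 0, 0, 0, 0, 0, 0, 0, 0, 0, 0, 0, 0, 0, 0, 0, 0, 0, 0, 0, 0, 0, 0])

```text
clock: 7.52
tool_pos: [0.4381, 0.3179, 0.1246]
eef_rot: [0.689, 0.725, 0.003, 0.001]
contact_force: [-0.9, -0.3, 0.3]
opening: 0.003
```

Run:
```python
from h import *
gauge('g12')
plan([.462,.3215,.124],3)
```

```text
t 7.6167 pos [0.4377 0.3178 0.1246] F [ 0.2  -0.36  0.86] op 0.0 q [-0.75  0.79  0.05  1.95 -0.09  0.4  -0.57]
shift [0.0024 0.0245 0.0007] turn [ 0.31 -0.11 -0.09]
```

View pics/g12.png

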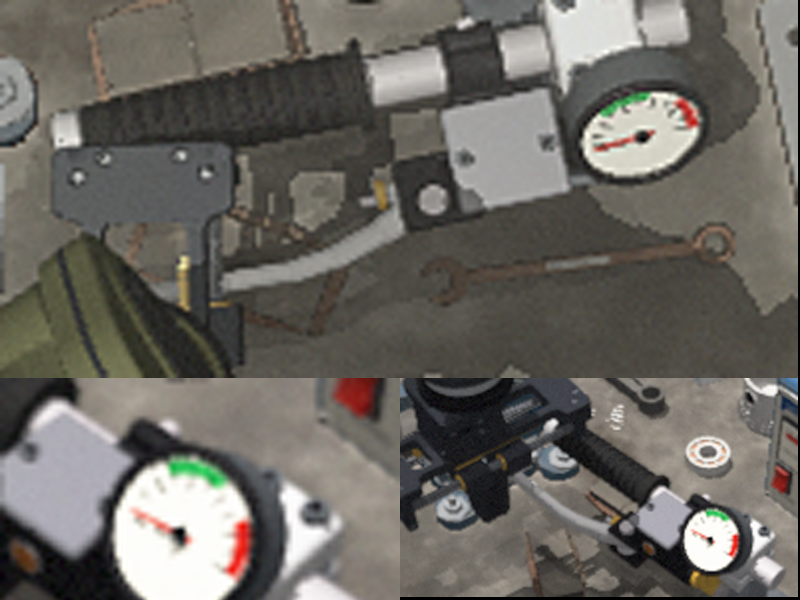

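Request:
send_rows(moves=[0.001, 0.006, 0, 0, 0, 0, 0.001, 0.012, 0, 0, 0, 0, 0.002, 0.018, 0, 0, 0, 0, 0.002, 0.024, 0, 0, 0, 0, 0.003, 0.027, 0, 0, 0, 0])

```text
clock: 8.03
tool_pos: [0.4653, 0.3223, 0.1246]
eef_rot: [0.689, 0.725, 0.003, 0.001]
contact_force: [-1.4, 1.1, -0.1]
opening: 0.005
```

Request:
send_rows(moves=[0, 0.002, -0.001, -0.2, 0, 0, 0.001, 0.003, -0.002, -0.2, 0, 0, 0.001, 0.004, -0.002, -0.3, 0, 0, 0.001, 0.006, -0.002, -0.3, 0, 0, 0.001, 0.0065, -0.002, -0.4, 0, 0])

```text
clock: 8.45
tool_pos: [0.4696, 0.3234, 0.1261]
eef_rot: [0.689, 0.725, 0.003, 0.002]
contact_force: [-6.8, 0.4, -1.2]
opening: 0.004
```

Run:
```python
from h import *
plan([.4747,.325,.124],3)
```

```text
t 8.45 pos [0.4696 0.3234 0.1261] F [-6.79  0.42 -1.18] op 0.0 q [-0.72  0.82  0.06  1.86 -0.08  0.46 -0.55]
shift [0.0013 0.0052 0.0021] turn [ 0.46 -0.05 -0.07]
```

Request:
send_rows(moves=[0, 0.002, 0.001, 0, 0, 0, 0.001, 0.0035, 0.001, 0, 0, 0, 0.001, 0.005, 0.001, 0, 0, 0, 0.001, 0.0065, 0.001, 0, 0, 0, 0.001, 0.0075, 0.001, 0, 0, 0])

```text
clock: 8.87
tool_pos: [0.473, 0.3243, 0.1244]
eef_rot: [0.688, 0.725, -0.001, 0.001]
contact_force: [-10.7, -0.0, 1.8]
opening: 0.001
```

Request:
send_rows(moves=[0, 0.005, 0, -0.5, 0, 0, 0, 0.0055, 0, -0.5, 0, 0, 0.001, 0.006, 0, -0.5, 0, 0, 0.001, 0.006, 0, -0.5, 0, 0, 0.001, 0.006, 0, -0.5, 0, 0])

```text
clock: 9.28
tool_pos: [0.4739, 0.3245, 0.1234]
eef_rot: [0.688, 0.726, -0.002, 0.001]
contact_force: [-11.7, -1.7, 2.6]
opening: 0.004
```

Run:
```python
from h import *
gauge('g13')
plan([.4747,.325,.124],3)
```

```text
t 9.3833 pos [0.4739 0.3245 0.1234] F [-11.01  -0.63   3.09] op 0.0 q [-0.72  0.83  0.06  1.84 -0.08  0.49 -0.55]
shift [ 0.0004  0.0008 -0.0006] turn [-0.06  0.29  0.09]
```

View pics/g13.png

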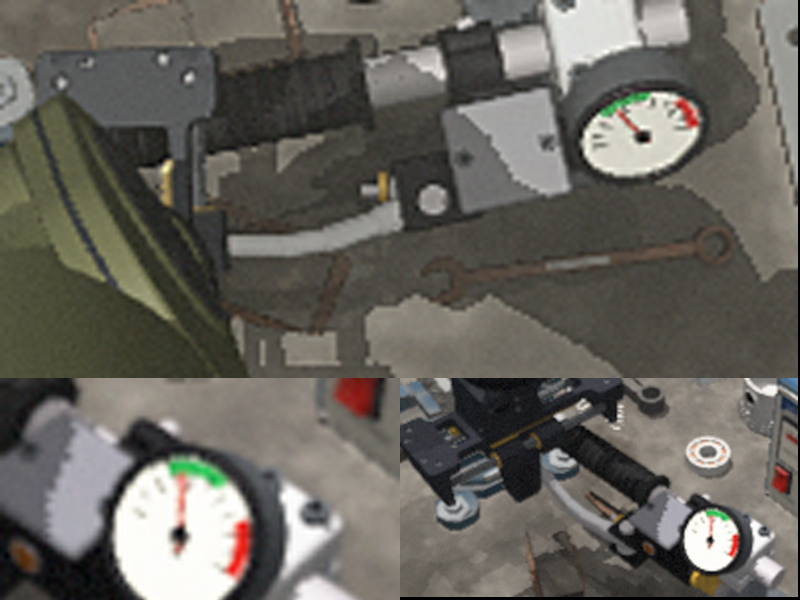

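Request:
send_rows(moves=[0, 0.006, 0, -0.5, 0, 0, 0, 0.006, 0, -0.5, 0, 0, 0, 0.006, 0, -0.5, 0, 0, 0, 0.006, 0, -0.5, 0, 0, 0, 0.006, 0, -0.5, 0, 0])

```text
clock: 9.8
tool_pos: [0.4744, 0.3246, 0.1227]
eef_rot: [0.687, 0.727, -0.003, 0.002]
contact_force: [-11.7, -0.3, 3.9]
opening: 0.006
```

Run:
```python
from h import *
plan([.4747,.325,.124],3)
for i in range(6): imaging.snapshot('wrist')
gauge('g14')
plan([.4747,.325,.124],3)
print(r.get_state()['qd'].round(4))
```

```text
t 9.8 pos [0.4744 0.3246 0.1227] F [-11.72  -0.27   3.89] op 0.01 q [-0.72  0.83  0.06  1.83 -0.08  0.49 -0.55]
shift [ 0.0004  0.0003 -0.0013] turn [-0.15  0.43  0.21]
t 10.2 pos [0.4745 0.3246 0.1227] F [-12.22   0.02   3.65] op 0.01 q [-0.72  0.83  0.06  1.83 -0.08  0.49 -0.55]
shift [ 0.0004  0.0002 -0.0013] turn [-0.14  0.42  0.21]
[-0.     -0.     -0.0004 -0.0014  0.0013 -0.0005 -0.0002]
```

View pics/g14.png

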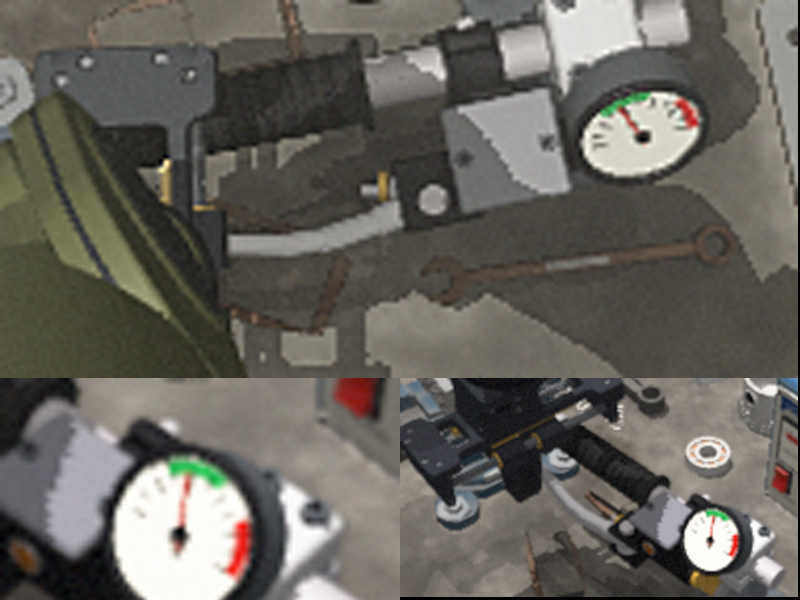

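```bash
python3 -c "
from h import *
print(r.finish_job())"
```

```text
the job is handed in; nothing more can be done
None
```

I pressed the lever with the back of the closed fingers, released it, pressed it into the green again and handed the job in while still holding it there. The hand-in gives no verdict, so what follows is from my own checks.

- **First press:** the needle stood in the green at about 1.05 to 1.3 rad for over a second, with roughly 10–12 N on the tool.
- **Release:** I backed the fingers off about 37 mm. The last picture showed the lever fully out and the needle at zero.
- **Second press, held at hand-in:** the needle read about 1.27 rad with about 12 N, and the arm was at rest (0.1 mm of drift over 0.4 s). The needle never came near the red.
- **Clearance:** I estimate 43–53 mm from the blade's centre to the bar's axis, against the 34 mm required. My two estimates of the bar's line differ by about 10 mm, but both clear the limit.
- **Surroundings:** in the top and scene views the spanner had not moved. I did not check the pads or tape roll separately, but the fingertips stayed more than 90 mm above the bench.

**Disagreements:** under load the tool stopped about 5 mm short of each commanded position, so I set the push by the gauge and force readings. There was also an upward force of about 3–4 N on the tool, probably friction on the blade. The needle values are read by eye from the pictures, good to about 0.1 rad.

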